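# Snap the driver boards into the game machine's board tray

## Robot

A 6-joint arm with a two-finger parallel gripper is mounted at the origin on the work surface. World frame = base frame: x ahead of the robot, y to its left, z up, the work surface at z = 0. Lengths are in m, angles in rad, forces in N, time in s.
With the tool pointing down it reaches from about 0.4 to 0.925 m from the base axis. Payload 12.5 kg.
Tool frame: the origin (TCP) lies midway between the tips of the shut fingers; the grasp point (between the pads) lies 19 mm behind it; z points along the fingers, y is the direction in which the jaws open and shut (so a half turn about z gives the same grasp; the last joint's range is limited). The gripper opens to 95 mm and grips with 3 to 60 N. Pads are 20 mm wide; open, the fingers measure 119 mm over their backs; the gripper's body (75 mm by 180 mm) begins 59 mm behind the grasp point.
Start: joints at [-1.218, 0.491, 1.559, -0, 1.092, -0.106], TCP at [0.277, -0.56, 0.186] pointing down, gripper open.
Joint ranges: [-3.1, 3.1], [-0.84, 2.19], [0.05, 2.79], [-1.13, 4.28], [0.06, 2.93], [-2.69, 2.69]. Speed limits (rad/s): [2.22, 2.22, 2.79, 3.14, 3.14, 3.14].

## Interface

Orientations are given as a unit quaternion [w, x, y, z].
In Python, from cell import move_to, move_l, goto_joints, set_gripper, pause, inverse_kinematics, state, camera, Unreachable, job_done gives the robot as it stands. Calls block until the motion is done:
- move_to(position, orientation): joint-space move of the TCP to a pose.
- move_l(position, vel=0.15, rot=None, threshold=None): straight line of the TCP; rot=None keeps the orientation; vel is the mean speed in m/s. With threshold (N) it stops when the force on the tool has changed by that much, and returns True; else False.
- goto_joints(angles): joint-space move.
- set_gripper(opening, strength=None): opening from 0.0 (shut) to 1.0 (fully open); strength is the grip in N (None keeps the last); returns when the fingers have stopped.
- pause(seconds).
- inverse_kinematics(position, orientation): joint angles nearest the present ones, or None.
- state(): the state.
- camera(name): name is "side" or "top"; returns a dict with "frame" (384x512x3 uint8, red, green, blue), "range_z" (384x512 float32, m along the optical axis (not along the pixel's ray), 0 where there is no reading), "intrinsics" (3x3 intrinsics, pixels), "view" (4x4, takes a point from world to camera coordinates). Camera axes: x right, y down, z forward; pixel columns grow to the right and rows downward; lengths in m; the calibration is good to about 2 mm. A picture is of the moment at which its call begins.
A pose or a line that the arm cannot do raises Unreachable and nothing moves.
- job_done(): hands the job in, once; it reports no verdict.
The state is a dict: "clock": time; "q": joint angles; "joint_vel": joint speeds; "tau": joint torques, N m; "tool_pos": TCP position; "tcp_rot": TCP orientation; "force": force on the tool from outside, world axes, zero at the start; "moment": the same for the moment, N m; "grip_width": opening from 0.0 (shut) to 1.0 (fully open).
Only numpy, scipy, OpenCV 4.12 (cv2) and the standard library are available. Lean on these libraries where they do the work, as an engineer would, in place of code of your own. Each camera call takes 0.05 s, during which the arm holds its last target.

## Task

Fit every sound driver board on the bench mat into the game machine's steel board tray: one board to a bay, its white plug header toward the tray's open side, pressed down until all three barbed standoffs have clicked through and it sits level on their shoulders. Boards with a corner or an end broken off cannot be mounted: put those in the grey scrap bin. Leave the other things on the bench where they are.

Things in the scene. Friction and masses are not known exactly. Their poses are not given: they have to be found in the camera images.
- board1: Sound green circuit board, 92 (x) by 66 by 3 mm, about 140 g, flat on a 3 mm mat; may be absent. Origin: centre of underside, z up. Heat sink to grip on its centre, 16 mm in x, 30 in y, top 33 mm above underside. White plug header at x = +40, black capacitor at x = -36, y = +22 mm. Holes 8 mm at x +38, y +-24 and x -38, y 0 mm. Bare top for pressing: |x| 10 to 31, |y| under 20 mm.
- board2: Sound board, the same as board1 in every way; may be absent.
- board3: Sound board, the same as board1 in every way; may be absent.
- board4: Broken board, scrap: as board1, with the same heat sink, but its corner at +x, +y is snapped off slantwise together with its hole (24 mm along each edge); may be absent.
- board5: Broken board, scrap: as board1, with the same heat sink, but its corner at +x, -y is snapped off slantwise together with its hole (24 mm along each edge); may be absent.
- board6: Broken board, scrap: as board1, with the same heat sink, but its -x end is snapped off at about x = -30 mm together with the single hole and the capacitor; may be absent.
- tray: Fixed sheet steel tray, 112 (x) by 246 (y) mm, flanges 12 mm high on three sides, the +x side open. Origin: centre of underside on the table. Three bays side by side along y, 77 mm apart, each with three white nylon standoffs placed like a board's holes: a pair at +x, a single one at -x, so a board fits one way round. Shoulders are 16 mm above the table.
- bay1 (a point): Bay at the tray's +y end: where the centre of a board's underside comes when home, at shoulder height, axes as the home board's (header toward +x). From each shoulder rises a pointed pin, 14 mm high, with two sprung barbs splayed to 12 mm across in y. A pin finds its hole within about 2.5 mm.
- bay2 (a point): Middle bay, as bay1. A board laid on the pins rests about 10 mm above the shoulders. Each post snaps through under about 4 to 7 N, so all three at once want 12 to 20 N; pressing beside the heat sink toward one end snaps that end. An end not yet snapped springs back to about 7 mm up.
- bay3 (a point): Bay at the tray's -y end, as bay1. Once through, the barbs hold the board for good, with about 1.4 mm of lift and 1.3 mm of play sideways.
- scrap: Fixed grey open scrap bin, 230 mm (x) by 170 mm (y), 65 mm high, walls and floor 4 mm; origin at the centre of its underside on the table.
- screwdriver: Bystander: screwdriver lying on the bench beyond the mat; leave alone.
- spool: Bystander: steel wire spool, 54 mm across and 42 mm high, standing beyond the tray; leave alone.
- cleaner: Bystander: bare metal spray can, 52 mm across and 150 mm high, standing to the left of the tray; leave alone.
- meter: Bystander: black hand meter, 130 x 75 x 35 mm, lying beyond the scrap bin to the robot's right; leave alone.
Mind the look-alikes: they are no part of the job. What is shaped like the board4 but orange or purple is not meant.

How it is judged:
At the end, for the whole second after the job is handed in: Each sound board present sits in a bay: centre within 3 mm sideways, under 1.8 mm above the standoff shoulders, tilt under 0.03 rad, turned under 0.06 rad. Each broken board present is inside the scrap bin, its origin lower than 50 mm. All at rest (((horizontal distance between board1 and bay1 below 0.003 m and z of board1 in the frame of bay1 between -0.0015 and 0.0018 m and angle between board1's own z axis and vertical below 0.03 rad and angle between the x axis of board1 and the x axis of bay1, either way round below 0.06 rad) or (horizontal distance between board1 and bay2 below 0.003 m and z of board1 in the frame of bay2 between -0.0015 and 0.0018 m and angle between board1's own z axis and vertical below 0.03 rad and angle between the x axis of board1 and the x axis of bay2, either way round below 0.06 rad) or (horizontal distance between board1 and bay3 below 0.003 m and z of board1 in the frame of bay3 between -0.0015 and 0.0018 m and angle between board1's own z axis and vertical below 0.03 rad and angle between the x axis of board1 and the x axis of bay3, either way round below 0.06 rad)) and linear speed of each of board1, board2, board3, board4, board5, board6 below 0.02 m/s and ((horizontal distance between board2 and bay1 below 0.003 m and z of board2 in the frame of bay1 between -0.0015 and 0.0018 m and angle between board2's own z axis and vertical below 0.03 rad and angle between the x axis of board2 and the x axis of bay1, either way round below 0.06 rad) or (horizontal distance between board2 and bay2 below 0.003 m and z of board2 in the frame of bay2 between -0.0015 and 0.0018 m and angle between board2's own z axis and vertical below 0.03 rad and angle between the x axis of board2 and the x axis of bay2, either way round below 0.06 rad) or (horizontal distance between board2 and bay3 below 0.003 m and z of board2 in the frame of bay3 between -0.0015 and 0.0018 m and angle between board2's own z axis and vertical below 0.03 rad and angle between the x axis of board2 and the x axis of bay3, either way round below 0.06 rad)) and ((horizontal distance between board3 and bay1 below 0.003 m and z of board3 in the frame of bay1 between -0.0015 and 0.0018 m and angle between board3's own z axis and vertical below 0.03 rad and angle between the x axis of board3 and the x axis of bay1, either way round below 0.06 rad) or (horizontal distance between board3 and bay2 below 0.003 m and z of board3 in the frame of bay2 between -0.0015 and 0.0018 m and angle between board3's own z axis and vertical below 0.03 rad and angle between the x axis of board3 and the x axis of bay2, either way round below 0.06 rad) or (horizontal distance between board3 and bay3 below 0.003 m and z of board3 in the frame of bay3 between -0.0015 and 0.0018 m and angle between board3's own z axis and vertical below 0.03 rad and angle between the x axis of board3 and the x axis of bay3, either way round below 0.06 rad)) and x of board4 in the frame of scrap between -0.105 and 0.105 m and y of board4 in the frame of scrap between -0.075 and 0.075 m and z of each of board4, board5, board6 in the frame of scrap below 0.05 m and x of board5 in the frame of scrap between -0.105 and 0.105 m and y of board5 in the frame of scrap between -0.075 and 0.075 m and x of board6 in the frame of scrap between -0.105 and 0.105 m and y of board6 in the frame of scrap between -0.075 and 0.075 m); the robot touches nothing.
It fails at once if a bystander (screwdriver, spool, can, meter) is moved more than 30 mm (distance of any of screwdriver, spool, cleaner, meter from where it was at the start of the episode above 0.03 m).
Of board1, board2, board3 only 2 to 3 are there at a start; the rules pass over those that are not, and their reading is None.
Of board4, board5, board6 only 2 to 3 are there at a start; the rules pass over those that are not, and their reading is None.
At some moment in a run one of board1, board2, board3 may be knocked a few centimetres aside while the robot is not near it.
Once in a run the grip may slacken for a moment while it holds something.
It also fails if it takes over 210 s, if anything falls off the work surface, if the arm or the gripper's body presses on something with over 40 N, if the wrist force passes 120 N, or if a joint passes its speed limit or range.

## Working session

There is one attempt and no reset: what is moved stays moved. The work goes in short steps, each a Python script; the robot and the scene stay as the last script left them, time stands still between calls to the robot, and variables do not carry over. Pictures are saved under pics/ and viewed, and the job is handed in when it is done.

```bash
ls; mkdir -p pics
python3 - <<'E'
from cell import *
import cv2,numpy as np
for n in("top","side"):
    c=camera(n); cv2.imwrite(f"pics/{n}0.png",cv2.resize(c["frame"][:,:,::-1],(800,600),interpolation=cv2.INTER_CUBIC))
    np.savez(f"{n}0.npz",**{k:np.array(v) for k,v in c.items()})
    print(n,c["intrinsics"],c["view"],(c["range_z"]>0).mean())
print(state())
E
```

```text
pics
top [[443.64251385   0.         251.04147239]
 [  0.         443.64251385 182.70249199]
 [  0.           0.           1.        ]] [[-0.0196994  -0.99969919 -0.01461018 -0.01477048]
 [-0.99889371  0.02030342 -0.04241622  0.53473555]
 [ 0.0427001   0.01375845 -0.9989932   1.61387788]
 [ 0.          0.          0.          1.        ]] 0.9959767659505209
side [[359.45060251   0.         256.26846684]
 [  0.         359.45060251 186.72381654]
 [  0.           0.           1.        ]] [[-0.95222628 -0.30535147 -0.00505876  0.49132855]
 [-0.1935939   0.61636032 -0.76329637  0.16299058]
 [ 0.23619169 -0.72585152 -0.64602868  1.17173531]
 [ 0.          0.          0.          1.        ]] 0.9959309895833334
{'clock': 0.1, 'q': array([-1.21762788e+00,  4.91498542e-01,  1.55937727e+00, -2.68873626e-05,
        1.09169537e+00, -1.05571243e-01]), 'joint_vel': array([-0.00027992, -0.00060831, -0.00307571,  0.00198801,  0.00054287,
        0.00050259]), 'tau': array([ 4.43229277e-03, -6.13621688e+01, -2.58606273e+01,  6.93599484e-02,
        4.70001181e-02, -5.52943095e-05]), 'tool_pos': array([ 0.27670921, -0.56014386,  0.18532453]), 'tcp_rot': array([-4.84046754e-04,  9.73808336e-01,  2.27369929e-01, -7.22513391e-05]), 'force': array([0.02427318, 0.27652022, 0.66623381]), 'moment': array([0.06464085, 0.00537322, 0.01329026]), 'grip_width': 1.0016510978674258}
```

View pics/top0.png

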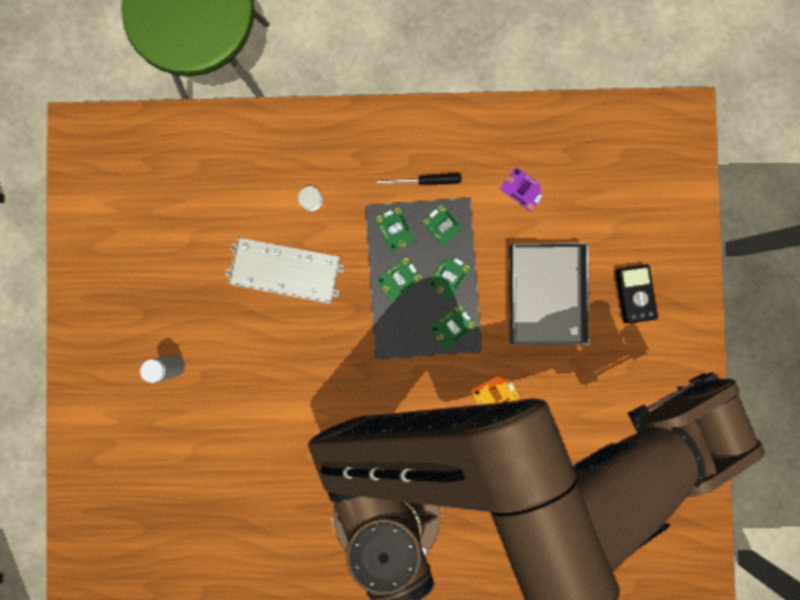

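View pics/side0.png

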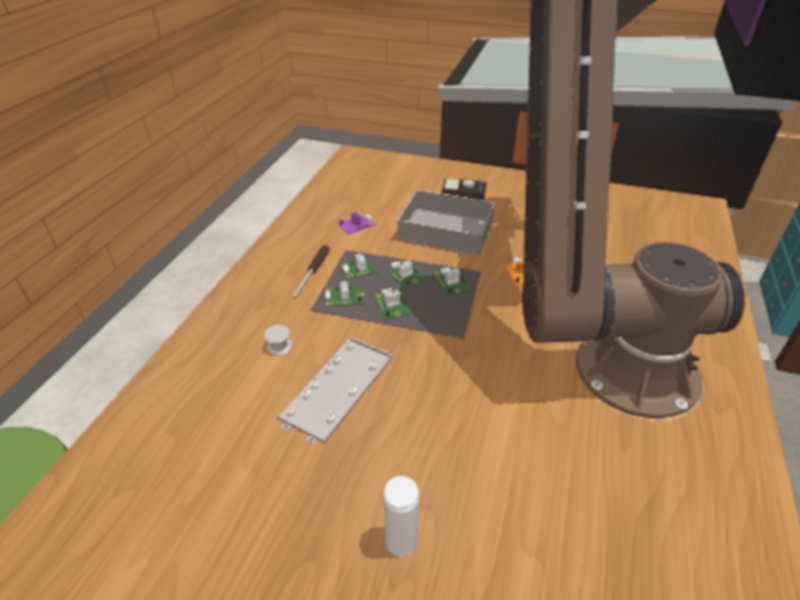

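The bench has five green boards on the mat (top, 800x600 view: (395,228), (442,225), (400,278), (450,272), (455,325)). The look-alikes are purple at (522,188) and orange at (495,392), both off the mat. The tray is at (285,270) and the bin at (549,293). Next I'll take close crops.

Run:
```python
import cv2,numpy as np
t=np.load("top0.npz");f=t["frame"][:,:,::-1]
c=f[120:235,230:312]; cv2.imwrite("pics/mat.png",cv2.resize(c,None,fx=5.2,fy=5.2,interpolation=cv2.INTER_CUBIC).clip(0,255))
c=f[145:200,140:225]; cv2.imwrite("pics/tray.png",cv2.resize(c,None,fx=9,fy=9,interpolation=cv2.INTER_CUBIC))
s=np.load("side0.npz");f=s["frame"][:,:,::-1]
c=f[155:220,190:315]; cv2.imwrite("pics/mats.png",cv2.resize(c,None,fx=6.4,fy=6.4,interpolation=cv2.INTER_CUBIC))
c=f[210:290,170:260]; cv2.imwrite("pics/trays.png",cv2.resize(c,None,fx=7,fy=7,interpolation=cv2.INTER_CUBIC))
```

```text
(no output)
```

View pics/mat.png

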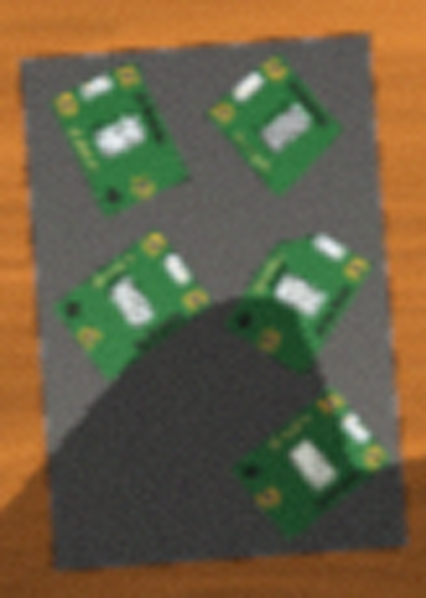

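View pics/tray.png

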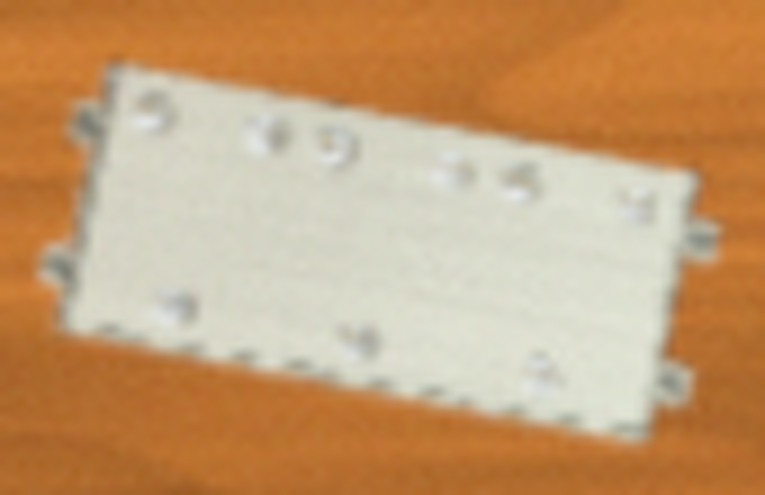

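View pics/mats.png

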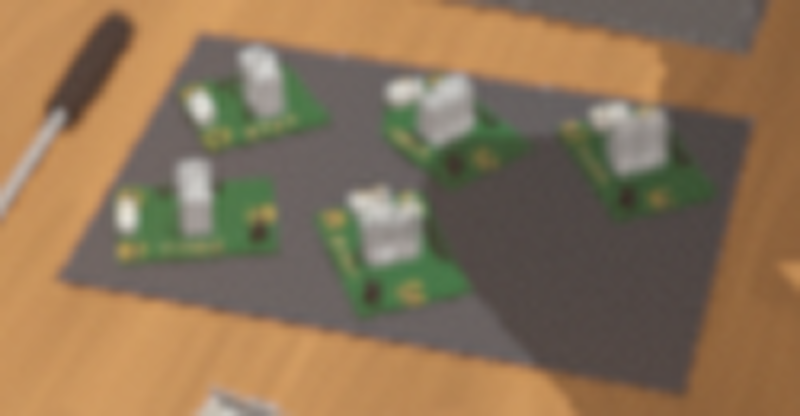

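View pics/trays.png

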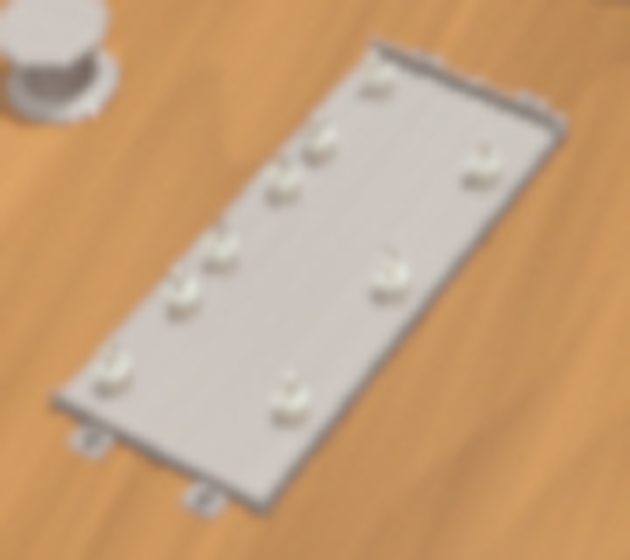

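The crops show:
- **Sound boards:** A (395,228), C (400,278) and E (455,325). Each has three holes and a capacitor.
- **Broken boards:** B (442,225) has no capacitor end, so it is board6. D (450,272) has its +x,+y corner cut, so it is board4.
- **Tray:** the pin pair is on the far side (+x away from the robot), so the open side faces up in the top view.

Now I'll measure positions.

```bash
cat > vis.py <<'E'
import numpy as np,cv2
def ray(t,uv,z):
    K=t["intrinsics"];V=t["view"];R=V[:3,:3];o=-R.T@V[:3,3]
    uv=np.atleast_2d(np.asarray(uv,float)); d=(np.c_[uv,np.ones(len(uv))]@np.linalg.inv(K).T)@R
    return o+d*((z-o[2])/d[:,2])[:,None]
def proj(t,p):
    p=np.atleast_2d(p);V=t["view"];c=p@V[:3,:3].T+V[:3,3];q=c@t["intrinsics"].T
    return q[:,:2]/q[:,2:]
def cloud(t):
    h,w=t["range_z"].shape;u,v=np.meshgrid(np.arange(w),np.arange(h))
    z=t["range_z"].astype(float);K=t["intrinsics"];V=t["view"]
    c=np.stack([(u-K[0,2])/K[0,0]*z,(v-K[1,2])/K[1,1]*z,z],-1)
    return (c-V[:3,3])@V[:3,:3]
S=6
def up(t): return cv2.resize(np.ascontiguousarray(t["frame"]),None,fx=S,fy=S,interpolation=cv2.INTER_CUBIC)
def nat(c): return (np.asarray(c,float)+.5)/S-.5
def boards(t,amin=150):
    im=up(t);hsv=cv2.cvtColor(im,cv2.COLOR_RGB2HSV)
    m=cv2.inRange(hsv,(42,90,25),(85,255,255)); 
    m=cv2.morphologyEx(m,cv2.MORPH_CLOSE,np.ones((25,25)))
    out=[]
    for c in cv2.findContours(m,cv2.RETR_EXTERNAL,cv2.CHAIN_APPROX_NONE)[0]:
        a=cv2.contourArea(c)/S**2
        if a<amin or a>900: continue
        w=ray(t,nat(c[:,0]),.006)[:,:2]
        r=cv2.minAreaRect((w*1000).astype(np.float32))
        out.append((a,nat(c[:,0].mean(0)),r))
    return out
def whites(t,lo,hi,zpl,vmin=150,smax=60,box=None):
    im=up(t);hsv=cv2.cvtColor(im,cv2.COLOR_RGB2HSV)
    m=cv2.inRange(hsv,(0,0,vmin),(180,smax,255))
    if box: 
        k=np.zeros_like(m);a,b,c,d=[int(x*S) for x in box];k[b:d,a:c]=255;m&=k
    n,l,st,ce=cv2.connectedComponentsWithStats(m)
    return [(st[i,4]/S**2,nat(ce[i]),ray(t,nat(ce[i]),zpl)[0][:2]*1000) for i in range(1,n) if lo<st[i,4]/S**2<hi]
E
python3 - <<'E'
import numpy as np,cv2
from vis import *
t=np.load("top0.npz");s=np.load("side0.npz")
np.set_printoptions(precision=1,suppress=True)
print("green");[print(*b) for b in boards(t)]
print("white");[print(*b) for b in whites(t,6,80,.036,130,60,(230,120,312,235))]
P=cloud(t)*1000
for b in ((150,50),):
    for y0 in range(120,235,1): pass
m=(P[...,2]>22)&(P[...,2]<50);k=np.zeros_like(m);k[120:235,230:312]=1;m&=k
n,l,st,ce=cv2.connectedComponentsWithStats(m.astype(np.uint8))
for i in range(1,n):
    if st[i,4]>5: print("depth",st[i,4],ce[i],P[l==i].mean(0),cv2.minAreaRect(P[l==i][:,:2].astype(np.float32)))
print("table z std",P[150:180,20:120,2].mean(),P[150:180,20:120,2].std())
E
```

```text
green
410.15277777777777 [289.6 208.5] ((436.1977844238281, -163.5550537109375), (66.60604858398438, 91.9977035522461), 37.568477630615234)
386.25 [287.1 177.3] ((554.9583129882812, -156.966552734375), (66.46984100341797, 92.38581085205078), 57.23151779174805)
404.8333333333333 [255.4 177.6] ((551.072509765625, -40.020233154296875), (66.4482421875, 91.66287994384766), 36.424991607666016)
400.93055555555554 [252.3 145.8] ((668.8616943359375, -33.650970458984375), (92.17752838134766, 65.89818572998047), 24.141141891479492)
330.94444444444446 [282.1 142.8] ((676.7591552734375, -145.38792419433594), (77.91963958740234, 66.34799194335938), 39.51640701293945)
white
20.944444444444443 [277.2 136.2] [ 699.8 -123.8]
17.416666666666668 [248.  136.1] [702.4 -18.2]
43.27777777777778 [284.6 144.1] [ 670.4 -149.9]
46.97222222222222 [252.6 145.8] [666.9 -34.1]
20.22222222222222 [292.9 167. ] [ 587.1 -178.1]
20.13888888888889 [263.7 171.2] [573.9 -72.2]
46.416666666666664 [287.  176.2] [ 554.1 -156.1]
45.111111111111114 [254.8 177.8] [550.8 -39.8]
21.22222222222222 [298.  201.7] [ 461.5 -193.2]
37.833333333333336 [289.6 208.8] [ 436.5 -162.5]
depth 32 [285.1 143.8] [ 672.  -151.8   33.2] ((671.889404296875, -150.84695434570312), (15.634261131286621, 29.90558624267578), 36.310394287109375)
depth 22 [253.2 145.1] [669.6 -36.2  34.5] ((669.7218627929688, -35.574310302734375), (16.21499252319336, 29.335100173950195), 24.09122657775879)
depth 20 [287.8 175.8] [ 555.7 -158.9   32.4] ((555.06884765625, -158.61102294921875), (28.5926513671875, 14.258020401000977), 48.738861083984375)
depth 22 [255.4 177.5] [551.8 -41.8  32.9] ((551.59375, -41.135536193847656), (30.256366729736328, 14.330619812011719), 35.13330841064453)
depth 26 [290.1 208.6] [ 437.2 -164.5   33.8] ((436.99261474609375, -164.83718872070312), (29.894203186035156, 15.798850059509277), 38.560569763183594)
table z std -73.00413407930317 250.2646221849014
```

Run:
```python
from cell import *
import numpy as np,cv2
for n in("top","side"):
    L=[camera(n) for _ in range(6)]
    d=dict(L[0]); d["frame"]=np.mean([c["frame"] for c in L],0).astype(np.float32)
    z=np.array([c["range_z"] for c in L]); print(np.std(z,0)[160:170,150:160].mean(),np.std([c["frame"] for c in L],0).mean())
    d["range_z"]=np.median(z,0); np.savez(f"{n}avg.npz",**d)
from vis import *
np.set_printoptions(precision=1,suppress=True)
t=np.load("topavg.npz");P=cloud(t)*1000
x0,y0,x1,y1=140,145,225,200
f=t["frame"][y0:y1,x0:x1]; g=f.mean(2)
b=cv2.resize(f,None,fx=9,fy=9,interpolation=cv2.INTER_CUBIC)
b=((b-150)*2.2).clip(0,255).astype(np.uint8);cv2.imwrite("pics/trayc.png",b[:,:,::-1])
z=P[y0:y1,x0:x1,2];cv2.imwrite("pics/trayz.png",cv2.resize((z*7).clip(0,255).astype(np.uint8),None,fx=9,fy=9,interpolation=cv2.INTER_NEAREST))
m=(P[...,2]>11);k=np.zeros_like(m);k[y0:y1,x0:x1]=1;m&=k
n,l,st,ce=cv2.connectedComponentsWithStats(m.astype(np.uint8))
for i in range(1,n): print(st[i,4],ce[i],P[l==i].mean(0),P[l==i][:,2].max())
s=np.load("sideavg.npz");f=s["frame"][210:290,170:260]
b=cv2.resize(f,None,fx=7,fy=7,interpolation=cv2.INTER_CUBIC);b=((b-130)*2.2).clip(0,255).astype(np.uint8);cv2.imwrite("pics/traysc.png",b[:,:,::-1])
```

```text
0.0033770213 1.683605310841144
0.025838934 0.5682721093424508
2 [152.  153.5] [649.3 337.1  12.4] 13.517189760855983
1 [151. 156.] [640.2 341.1  11.8] 11.756391023849956
10 [156.8 157. ] [635.4 318.1  18.5] 26.675990214625898
1 [151. 159.] [629.1 341.   12.6] 12.596043378265506
12 [169.5 159.5] [625.1 271.4  19.3] 30.200827974265245
4 [150.  162.5] [616.3 344.9  12.2] 13.26607329684966
10 [177.2 161. ] [619.1 243.4  17.9] 24.943273179157362
11 [189.8 163.2] [610.1 197.1  18.7] 32.8274122502337
10 [197.8 165. ] [602.8 168.   18.3] 26.649181949264367
2 [217.  164.5] [603.7  98.2  12.2] 12.292105687347464
3 [149. 167.] [599.8 348.8  11.9] 12.386699087521375
12 [210.5 167.5] [592.6 121.6  18.7] 30.836405635068097
1 [216. 168.] [591.  102.1  11.3] 11.262942326488593
4 [148.  172.5] [579.5 352.4  13. ] 14.533674650734396
2 [216.  170.5] [581.7 102.2  12.1] 13.073051316739697
3 [215. 175.] [565.2 106.1  12.9] 13.213614677805422
2 [147.  176.5] [564.8 356.1  13.7] 16.258410987315568
13 [159.1 178.4] [556.7 310.7  18.1] 28.878566174673356
3 [214. 180.] [546.9 110.   13.3] 14.941933839774794
3
[... 371 characters left out ...]
899049
2 [213.  184.5] [530.5 114.   12.7] 13.22069835075853
2 [173.5 186. ] [528.  259.2  12.5] 13.352372406673851
2 [179.5 187. ] [523.8 237.1  12.8] 14.532342457745946
1 [183. 188.] [519.8 224.   14.8] 14.813231475220602
1 [185. 188.] [519.8 217.2  11.6] 11.578713364919942
2 [189.5 189. ] [515.7 200.5  13. ] 14.375516122612046
3 [212. 190.] [510.4 118.   12.4] 13.157064514262546
1 [193. 190.] [511.8 187.7  12.9] 12.92263893419112
1 [195. 190.] [511.7 180.3  13.3] 13.31232751361658
3 [199. 191.] [507.7 165.6  14. ] 15.131690974059941
3 [205. 192.] [503.6 143.6  14.3] 16.683126577743835
1 [209. 193.] [499.7 129.1  13.4] 13.364170880068695
1 [211. 193.] [499.5 121.8  12.7] 12.734841526830815
```

View pics/trayc.png

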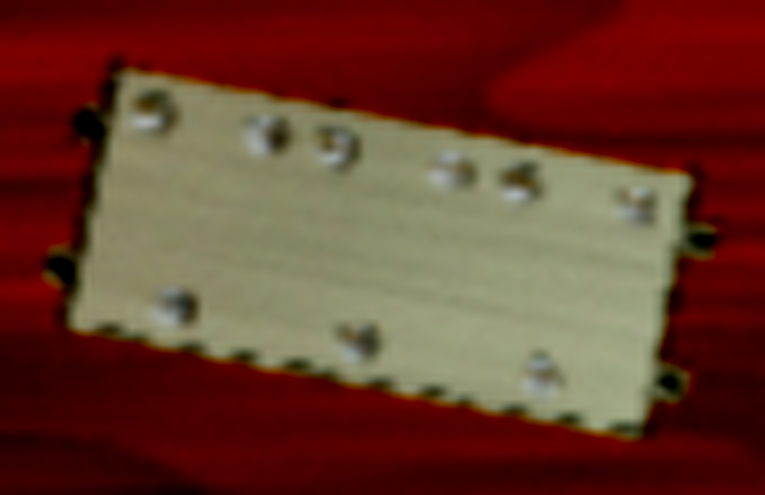

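View pics/trayz.png

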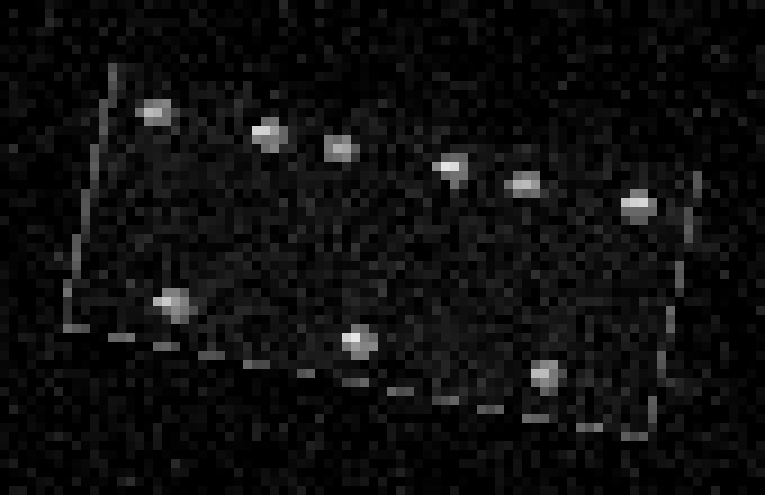

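View pics/traysc.png

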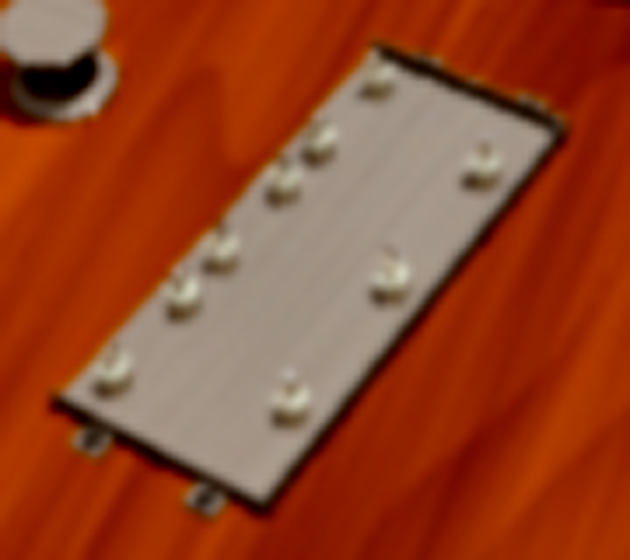

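Run:
```python
import numpy as np,cv2
from vis import *
np.set_printoptions(precision=2,suppress=True)
t=np.load("topavg.npz");P=cloud(t)*1000
x0,y0,x1,y1=140,145,225,200
m=(P[...,2]>11);k=np.zeros_like(m);k[y0:y1,x0:x1]=1;m&=k
n,l,st,ce=cv2.connectedComponentsWithStats(m.astype(np.uint8))
pts=np.array([ray(t,ce[i],.017)[0][:2]*1000 for i in range(1,n) if st[i,4]>=9])
mod=np.array([(x,y+o) for o in(77,0,-77) for x,y in((38,24),(38,-24),(-38,0))])
from scipy.optimize import least_squares
from scipy.spatial.distance import cdist
def tf(p,q): c,s=np.cos(p[2]),np.sin(p[2]);return q@np.array([[c,s],[-s,c]])+p[:2]
p=np.array([575,226,-0.17]);p[:2]=pts.mean(0);
p[:2]=pts.mean(0)-(tf([0,0,p[2]],mod).mean(0))
for _ in range(3):
    j=cdist(tf(p,mod),pts).argmin(1)
    p=least_squares(lambda p:(tf(p,mod)-pts[j]).ravel(),p).x
print("tray",p,np.degrees(p[2]),j);print(tf(p,mod)-pts[j])
# outline: grey mask
im=cv2.resize(t["frame"].clip(0,255).astype(np.uint8),None,fx=S,fy=S,interpolation=cv2.INTER_CUBIC);hsv=cv2.cvtColor(im,cv2.COLOR_RGB2HSV)
mm=cv2.inRange(hsv,(0,0,0),(180,95,255));kk=np.zeros_like(mm);kk[y0*S:y1*S,x0*S:x1*S]=255;mm&=kk
mm=cv2.morphologyEx(mm,cv2.MORPH_OPEN,np.ones((61,61)))
c=max(cv2.findContours(mm,cv2.RETR_EXTERNAL,cv2.CHAIN_APPROX_NONE)[0],key=cv2.contourArea)
for z in(.002,.012): print(z,cv2.minAreaRect((ray(t,nat(c[:,0]),z)[:,:2]*1000).astype(np.float32)))
# side-view check: tray fit projected in side
s=np.load("sideavg.npz");q=tf(p,mod);a=proj(s,np.c_[q/1000,np.full(9,.016)]);b=proj(s,np.c_[q/1000,np.full(9,.030)])
im=s["frame"][210:290,170:260];im=cv2.resize(im,None,fx=7,fy=7,interpolation=cv2.INTER_CUBIC);im=((im-130)*2.2).clip(0,255).astype(np.uint8)[:,:,::-1].copy()
for u,v in zip(a,b):
    u,v=[tuple(int(round(k)) for k in ((w-(170,210)+.5)*7-.5)) for w in(u,v)]; cv2.line(im,u,v,(0,0,255),1)
cv2.imwrite("pics/chk.png",im)
# bin
m=(P[...,2]>50)&(P[...,2]<80);k=np.zeros_like(m);k[150:225,318:385]=1;m&=k
print("bin",cv2.minAreaRect(P[m][:,:2].astype(np.float32)))
```

```text
tray [577.4  228.17  -0.21] -12.134016791217105 [0 1 6 2 3 7 4 5 8]
[[ 0.25  0.45]
 [ 0.35  0.15]
 [-0.33  0.49]
 [ 0.37  0.04]
 [-0.72 -0.65]
 [ 0.1  -0.01]
 [ 0.47  0.2 ]
 [ 0.53 -0.3 ]
 [-1.02 -0.37]]
0.002 ((577.2731323242188, 231.8526153564453), (256.3011169433594, 114.16481018066406), 78.15216064453125)
0.012 ((576.585205078125, 230.13963317871094), (254.73130798339844, 113.46563720703125), 78.15219116210938)
bin ((508.32672119140625, -384.4857177734375), (170.34291076660156, 230.20803833007812), 88.96784973144531)
```

View pics/chk.png

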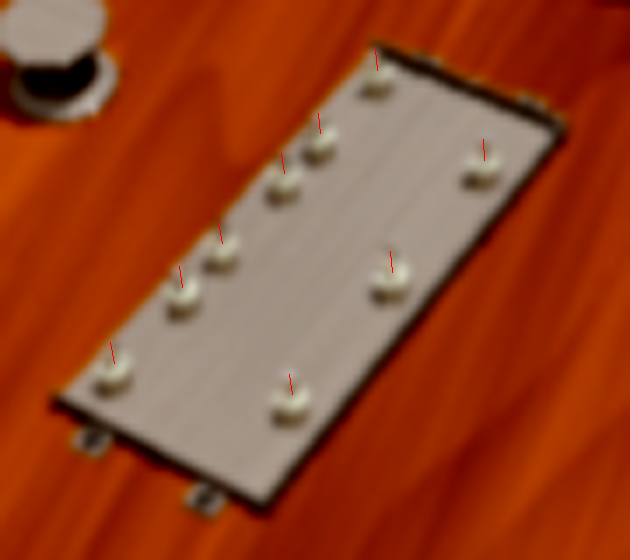

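```bash
cat > rob.py <<'E'
from cell import *
import numpy as np
from scipy.spatial.transform import Rotation
def quat(phi):
    c,s=np.cos(phi),np.sin(phi)
    q=Rotation.from_matrix(np.array([[-s,c,0],[c,s,0],[0,0,-1]]).T).as_quat(); return [q[3],*q[:3]]
TR=np.array([.5774,.22817]);TY=-0.2118
def bay(i): # 1..3
    o={1:.077,2:0,3:-.077}[i]; return TR+o*np.array([-np.sin(TY),np.cos(TY)])
B={'A':(.6689,-.0337,24.1),'C':(.5511,-.0400,-53.6),'E':(.4362,-.1635,-52.4),'B':(.6704,-.1500,39.5),'D':(.5550,-.1570,-32.8)}
def st(): 
    s=state(); print("t=%.1f"%s["clock"],"tcp",np.round(s["tool_pos"]*1000,1),"F",np.round(s["force"],1),"w",round(s["grip_width"]*95,1)); return s
E
python3 - <<'E'
from rob import *
for n,(x,y,a) in B.items():
    for k in(0,90,180,270):
        q=inverse_kinematics([x,y,.05],quat(np.radians(a+k)));print(n,k,None if q is None else np.round(q,2))
for i in(1,2,3):
    for k in(0,180): 
        q=inverse_kinematics([*bay(i),.05],quat(TY+np.radians(k)));print("bay",i,bay(i),k,None if q is None else np.round(q,2))
E
```

```text
A 0 [-0.15  0.7   1.56 -0.    0.88 -0.57]
A 90 [-0.15  0.7   1.56 -0.    0.88 -2.14]
A 180 [-0.15  0.7   1.56 -0.    0.88  2.57]
A 270 [-0.15  0.7   1.56 -0.    0.88  1.  ]
C 0 [-0.19  0.57  1.87 -0.    0.7   0.74]
C 90 [-0.19  0.57  1.87 -0.    0.7  -0.83]
C 180 [-0.19  0.57  1.87 -0.    0.7  -2.4 ]
C 270 [-0.19  0.57  1.87 -0.    0.7   2.31]
E 0 [-0.5   0.48  2.08 -0.    0.58  0.41]
E 90 [-0.5   0.48  2.08 -0.    0.58 -1.16]
E 180 None
E 270 [-0.5   0.48  2.08 -0.    0.58  1.98]
B 0 [-0.32  0.72  1.52 -0.    0.91 -1.01]
B 90 [-0.32  0.72  1.52 -0.    0.91 -2.58]
B 180 [-0.32  0.72  1.52 -0.    0.91  2.14]
B 270 [-0.32  0.72  1.52 -0.    0.91  0.57]
D 0 [-0.39  0.59  1.81 -0.    0.74  0.18]
D 90 [-0.39  0.59  1.81 -0.    0.74 -1.39]
D 180 None
D 270 [-0.39  0.59  1.81 -0.    0.74  1.75]
bay 1 [0.59358694 0.30344937] 0 [ 0.37  0.69  1.57 -0.    0.87  0.59]
bay 1 [0.59358694 0.30344937] 180 [ 0.37  0.69  1.57 -0.    0.87 -2.56]
bay 2 [0.5774  0.22817] 0 [ 0.27  0.64  1.7  -0.    0.8   0.48]
bay 2 [0.5774  0.22817] 180 [ 0.27  0.64  1.7  -0.    0.8  -2.66]
bay 3 [0.56121306 0.15289063] 0 [ 0.15  0.6   1.8  -0.    0.75  0.36]
bay 3 [0.56121306 0.15289063] 180 None
```

```bash
cat >> rob.py <<'E'
ZG=.010   # TCP height for gripping a board on the mat
def centre(n,x,y,yaw,k=None):
    """centre sink along board y then x; leaves gripped across x"""
    k = k or (90 if n in 'CED' else -90)
    move_to([x,y,.09],quat(yaw+np.radians(k))); set_gripper(.5,10)
    move_l([x,y,ZG+.003],vel=.12); set_gripper(0.0,10); s=st()
    set_gripper(.5); move_l([x,y,.05],vel=.12)
    move_to([x,y,.05],quat(yaw)); set_gripper(.36); move_l([x,y,ZG],vel=.1); set_gripper(0.0,10); s=st()
    return s
E
python3 - <<'E'
from rob import *
x,y,a=B['A']
s0=st(); s=centre('A',x,y,np.radians(a)); set_gripper(.36); move_l([x,y,.12],vel=.3); goto_joints([-1.218,.491,1.559,0,1.092,-.106]); st()
from vis import *
c=camera("top"); [print(*b) for b in boards(c)]
np.savez("top1.npz",**c)
E
```

```text
t=0.7 tcp [ 276.8 -560.4  185.9] F [-0.4 -0.1  1. ] w 94.8
t=5.7 tcp [668.9 -33.7  13. ] F [-0.1  0.   0. ] w 0.4
t=10.3 tcp [668.9 -33.7  10. ] F [ 0.  -0.1  0.1] w 0.4
t=13.9 tcp [ 277.3 -560.   185.7] F [-0.3 -0.7  0.1] w 34.2
411.40277777777777 [289.47868217 208.29615927] ((436.47607421875, -163.19308471679688), (67.0793228149414, 92.14676666259766), 38.05768966674805)
384.6388888888889 [286.92974589 177.29671151] ((555.0646362304688, -156.65316772460938), (67.38356018066406, 91.59673309326172), 57.14118957519531)
406.9861111111111 [255.51786978 177.62791932] ((550.8228149414062, -40.033111572265625), (66.87385559082031, 91.47764587402344), 35.72617721557617)
400.7083333333333 [252.28135651 145.73568507] ((669.0724487304688, -33.44474792480469), (91.79785919189453, 65.90270233154297), 24.427175521850586)
330.0833333333333 [282.10447154 142.75853659] ((676.7399291992188, -145.42440795898438), (78.42278289794922, 66.02952575683594), 38.85110855102539)
```

Width read 0.4 mm during both closes, and the board didn't move. I'll look at it while it's closed.

Run:
```python
from rob import *
import cv2
x,y,a=B['A'];yaw=np.radians(a)
move_to([x,y,.09],quat(yaw)); set_gripper(.36,10); move_l([x,y,ZG],vel=.12)
for n in("top","side"):
    c=camera(n); np.savez(n+"2.npz",**c)
set_gripper(0.,10); st(); c=camera("side"); np.savez("side3.npz",**c)
pause(.3);st();move_l([x,y,ZG+.03],vel=.1);st();c=camera("side"); np.savez("side4.npz",**c)
L=[np.load(f)["frame"][90:215,190:315,::-1] for f in("side2.npz","side3.npz","side4.npz")]
cv2.imwrite("pics/g1.png",cv2.resize(np.hstack(L),None,fx=2.1,fy=3,interpolation=cv2.INTER_CUBIC))
c=np.load("top2.npz")["frame"][100:220,200:320,::-1];cv2.imwrite("pics/g2.png",cv2.resize(c,None,fx=4,fy=4,interpolation=cv2.INTER_CUBIC))
```

```text
t=18.2 tcp [668.9 -33.7  10. ] F [-0.2  0.8  0. ] w 0.6
t=18.6 tcp [668.9 -33.7  10. ] F [-0.6  0.1  0.3] w 0.3
t=19.0 tcp [669.  -33.7  40.4] F [ 0.7 -0.3 -0.2] w 0.5
```

View pics/g1.png

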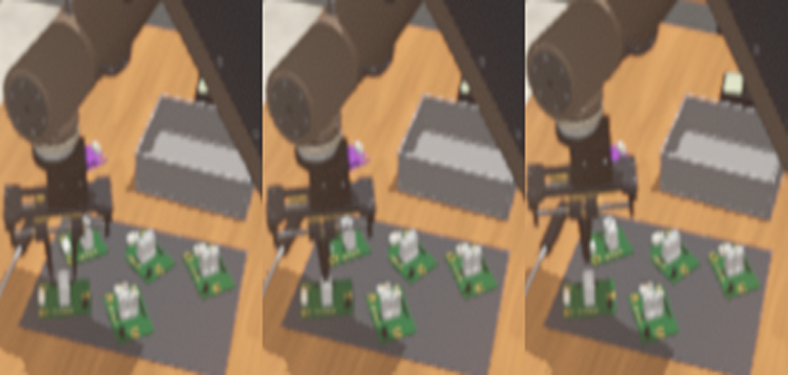

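View pics/g2.png

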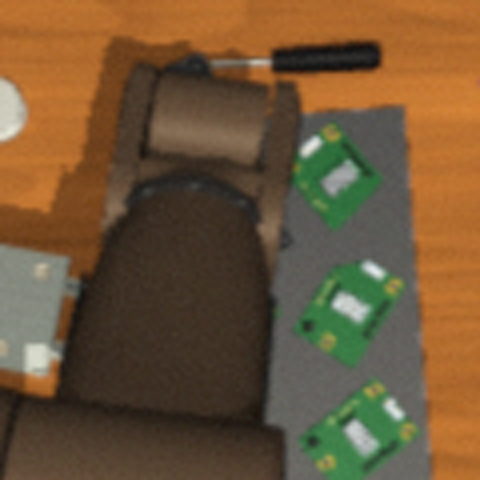

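Run:
```python
from vis import *;import numpy as np,cv2
s=np.load("side3.npz")
for z in(.010,.02,.036,.05): print(z,proj(s,[.6689,-.0337,z]))
im=s["frame"][140:205,190:255,::-1]; im=cv2.resize(im,None,fx=9,fy=9,interpolation=cv2.INTER_CUBIC)
cv2.imwrite("pics/g3.png",im)
s=np.load("side4.npz");im=s["frame"][140:205,190:255,::-1]; im=cv2.resize(im,None,fx=9,fy=9,interpolation=cv2.INTER_CUBIC)
cv2.imwrite("pics/g4.png",im)
```

```text
0.01 [[220.16248224 188.08171603]]
0.02 [[219.9750183  186.04266938]]
0.036 [[219.67129061 182.73902123]]
0.05 [[219.40163241 179.80594709]]
```

View pics/g3.png

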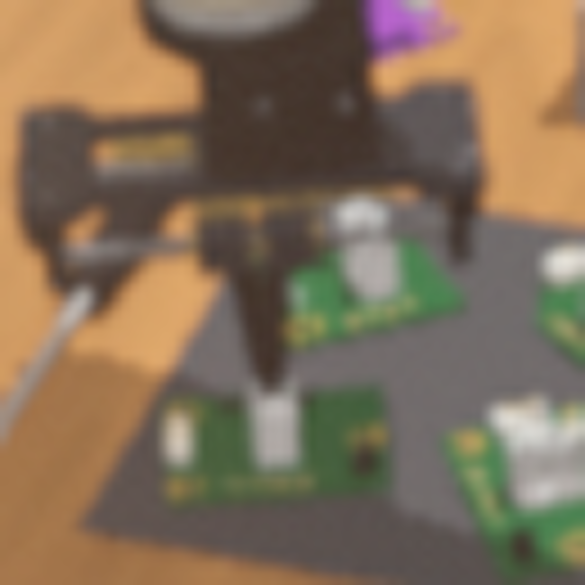

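View pics/g4.png

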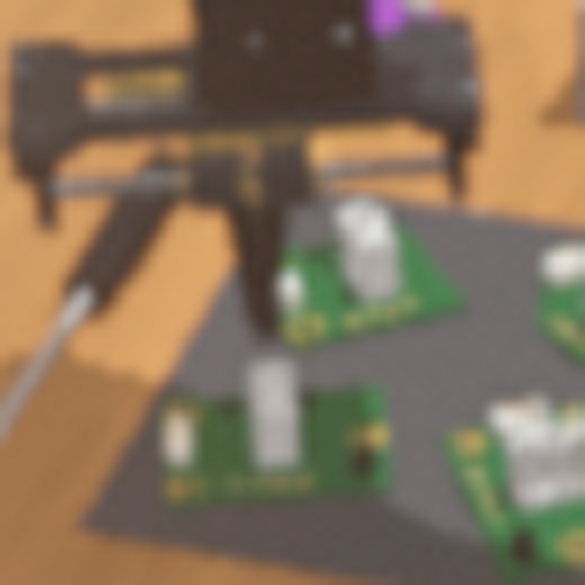

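The fingertips appear about 20–26 mm higher than the reported TCP. I'll test this by touching the sink top with closed tips.

Run:
```python
from rob import *
x,y,a=B['A']
move_l([x,y,.015],vel=.1)
print(move_l([x,y,-.012],vel=.02,threshold=4)); st()
c=camera("side"); np.savez("side5.npz",**c)
move_l([x,y,.03],vel=.1)
import cv2
im=c["frame"][140:205,190:255,::-1]; cv2.imwrite("pics/g5.png",cv2.resize(im,None,fx=9,fy=9,interpolation=cv2.INTER_CUBIC))
```

```text
True
t=20.1 tcp [669.  -33.7   7.5] F [-1.2  0.5  6.4] w 0.7
```

View pics/g5.png

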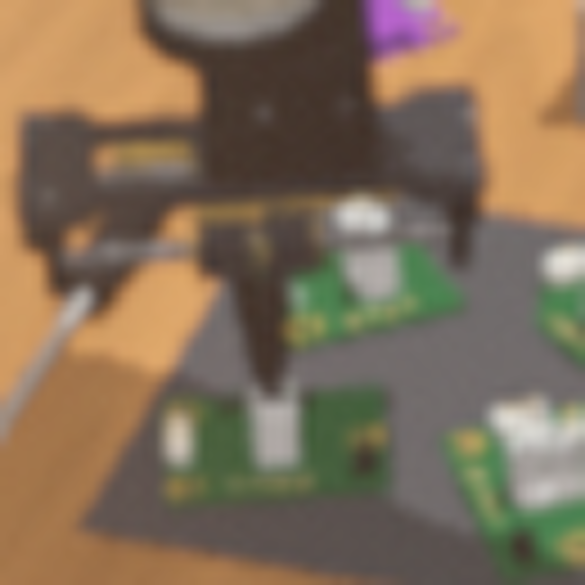

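Closed tips touched the sink top (36 mm) at a reported TCP z of 7.5 mm. The real tips are therefore about 28.5 mm above the reported TCP, while sideways agreement looks fine. I'll use this measured offset with guarded descents.

```bash
cat >> rob.py <<'E'
ZO=.0285
def ml(x,y,z,vel=.12,th=None,rot=None): return move_l([x,y,z-ZO],vel=vel,threshold=th,rot=rot)   # z = true tip height
def mt(x,y,z,phi): move_to([x,y,z-ZO],quat(phi))
def centre(n,x,y,yaw,k=None,both=True):
    k = k or (90 if n in 'CED' else -90)
    if both:
        mt(x,y,.09,yaw+np.radians(k)); set_gripper(.5,10)
        print("hit",ml(x,y,.014,.1,6)); set_gripper(0.0,10); st()
        set_gripper(.5); ml(x,y,.05)
    mt(x,y,.05 if both else .09,yaw); set_gripper(.36); print("hit",ml(x,y,.0115,.1,6)); set_gripper(0.0,10); st()
E
python3 - <<'E'
from rob import *
import cv2
from vis import *
x,y,a=B['A']; ml(x,y,.09,.2)
centre('A',x,y,np.radians(a))
c=camera("side"); im=c["frame"][140:205,190:255,::-1]; cv2.imwrite("pics/g6.png",cv2.resize(im,None,fx=9,fy=9,interpolation=cv2.INTER_CUBIC))
E
```

```text
hit False
t=24.5 tcp [669.1 -33.7 -14. ] F [-1.5 -0.7  4. ] w 29.9
hit False
t=28.4 tcp [669.1 -33.7 -16.5] F [-0.6  0.6  4.2] w 16.0
```

View pics/g6.png

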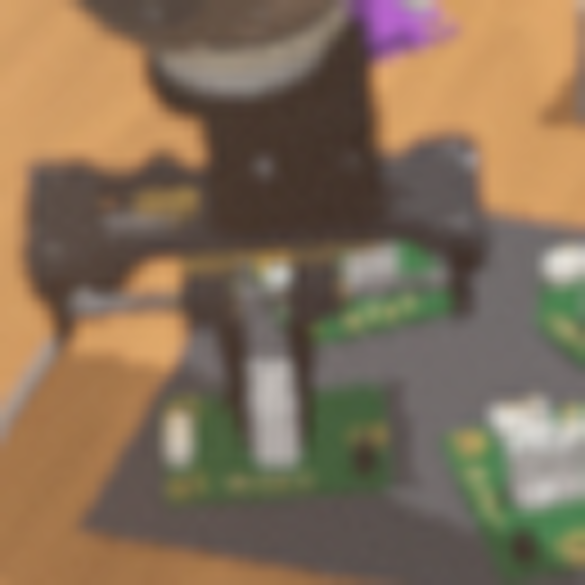

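Run:
```python
from rob import *
from vis import *
x,y,a=B['A']
print(quat(np.radians(a)), state()["tcp_rot"])
set_gripper(.36); ml(x,y,.10,.3); st()
q=list(state()["q"]); q[0]=-1.1; goto_joints(q); st()
L=[camera("top") for _ in range(3)]
for c in L:
    for b in boards(c):
        if abs(b[2][0][0]-669)<15 and abs(b[2][0][1]+34)<15: print(b)
    print([w[2] for w in whites(c,30,60,.036,130,60,(230,120,270,160))])
```

```text
[np.float64(0.0), np.float64(0.5439069495872502), np.float64(0.8391455357628332), np.float64(0.0)] [3.45570409e-04 5.43893831e-01 8.39153954e-01 1.53823785e-04]
t=29.5 tcp [669.2 -33.7  72.7] F [-0.5  0.1  0.2] w 34.1
t=31.7 tcp [ 362.1 -563.8   72.7] F [-0.3 -0.3 -0.2] w 34.5
(397.8888888888889, array([252.52811653, 145.80928184]), ((669.1646118164062, -34.41112518310547), (91.28833770751953, 65.78858947753906), 24.084388732910156))
[array([667.05103538, -34.55441549])]
(400.40277777777777, array([252.4937203, 145.8589613]), ((669.3602294921875, -34.14846420288086), (92.02383422851562, 65.90361785888672), 23.871004104614258))
[array([667.02224328, -34.46670106])]
(398.84722222222223, array([252.57826234, 145.77467884]), ((669.4388427734375, -34.221256256103516), (92.01774597167969, 65.9928970336914), 23.988819122314453))
[array([667.05836878, -34.48081857])]
```

The camera agrees with the robot to about 0.5 mm. Now I'll pick A and carry it above bay1.

```bash
cat >> rob.py <<'E'
TR=TR+np.array([-.0002,.0005])
import cv2
def shot(name,f="pics/x.png",box=None,sc=5):
    c=camera(name); x0,y0,x1,y1=box; cv2.imwrite(f,cv2.resize(c["frame"][y0:y1,x0:x1,::-1],None,fx=sc,fy=sc,interpolation=cv2.INTER_CUBIC)); return c
def carry(i):
    s=state(); x,y,_=s["tool_pos"]; set_gripper(0,40); ml(x,y,.085,.2); st()
    bx,by=bay(i); mt(bx,by,.085,TY); st(); ml(bx,by,.047,.15); st()
E
python3 - <<'E'
from rob import *
x,y,a=B['A']; x,y=.6691,-.0337
centre('A',x,y,np.radians(24.1),both=False)
carry(1)
shot("side","pics/p1.png",(140,190,270,290),6)
E
```

```text
hit False
t=35.6 tcp [669.2 -33.7 -16.6] F [-0.9  0.2  4.1] w 16.3
t=36.4 tcp [668.7 -33.6  55.6] F [-1.2 -0.3 -2.4] w 15.7
t=37.7 tcp [593.6 303.1  55.8] F [-0.  -0.5 -1.5] w 15.7
t=38.1 tcp [593.6 303.2  18.2] F [ 0.6  1.3 -1.1] w 15.7
```

View pics/p1.png

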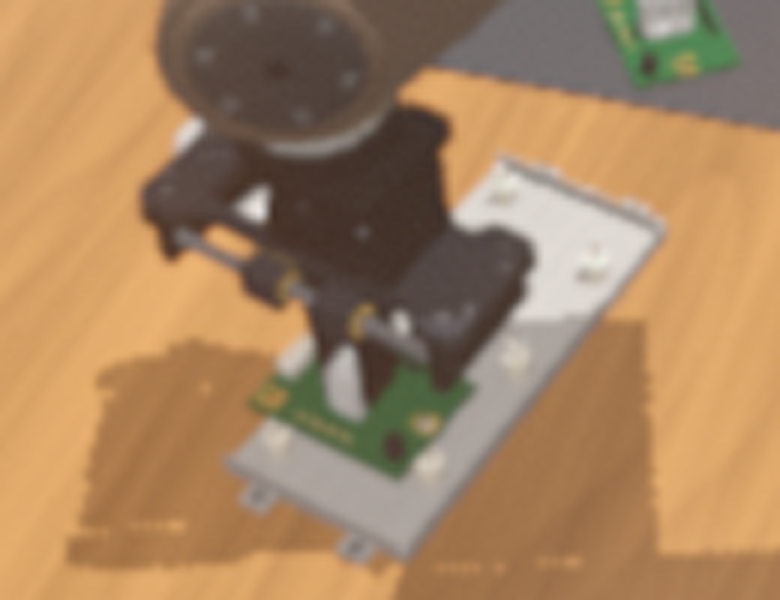

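```bash
cat >> rob.py <<'E'
def und(): return state()["tool_pos"][2]+.0195
def lower(i,z,th,vel=.02):  # z: wanted underside height
    bx,by=bay(i); h=move_l([bx,by,z-.0195],vel=vel,threshold=th); print("hit",h,"und %.1f"%(und()*1000)); st()
E
python3 - <<'E'
from rob import *
lower(1,.018,5)
shot("side","pics/p2.png",(140,190,270,290),6)
E
```

```text
hit True und 26.8
t=38.7 tcp [593.6 304.6   7.3] F [ 1.6  3.4 -3.1] w 15.9
```

View pics/p2.png

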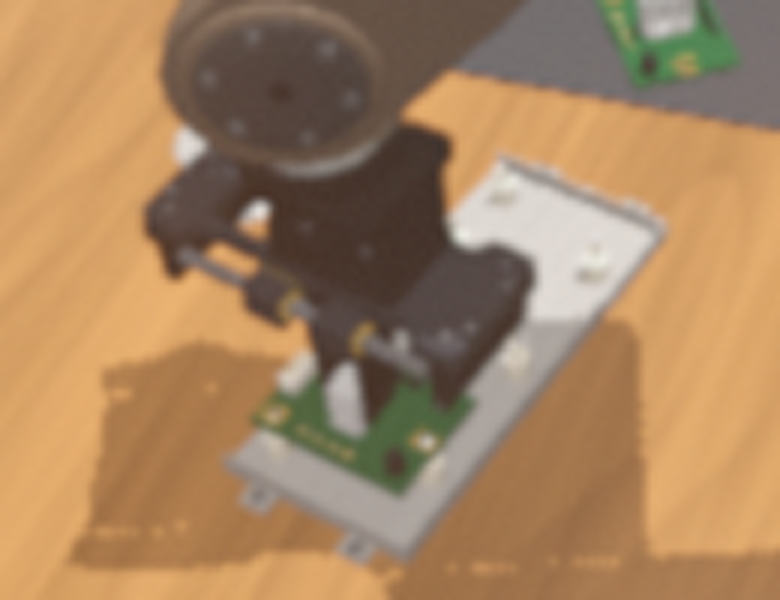

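The pins are through the holes (resting height 26.8 mm), and the lateral force suggests the bay is about 1 mm further +y. Now I'll press.

```bash
sed -i 's/TR=TR+np.array(\[-.0002,.0005\])/TR=TR+np.array([-.0002,.0016])/' rob.py
python3 - <<'E'
from rob import *
for z in(.022,.018,.0155):
    lower(1,z,32,.02)
E
```

```text
hit False und 22.2
t=39.2 tcp [594.  305.5   2.7] F [3.  5.5 1.1] w 15.7
hit False und 17.2
t=39.5 tcp [592.6 304.5  -2.3] F [ 0.4  2.  -2.4] w 15.3
hit False und 15.9
t=39.8 tcp [593.  304.7  -3.6] F [-2.4 -0.7  5.5] w 15.8
```

Run:
```python
from rob import *
lower(1,.0135,14,.015)
set_gripper(.36); 
s=st();x,y,_=s["tool_pos"]; move_l([x,y,.055],vel=.25)
x,y,a=B['C']; mt(x,y,.10,np.radians(a+90))
c=shot("side","pics/p3.png",(140,190,310,290),4.6)
d=shot("top","pics/p4.png",(130,130,260,220),6); np.savez("top6.npz",**d); np.savez("side6.npz",**c); st()
```

```text
hit True und 15.9
t=40.0 tcp [593.  304.7  -3.6] F [-0.5 -0.8  7.1] w 15.7
t=40.6 tcp [592.9 305.   -4.3] F [ 0.2 -0.2  0.1] w 34.2
t=42.4 tcp [551.2 -39.2  71.2] F [-0.3 -0.4 -0.1] w 33.9
```

View pics/p3.png

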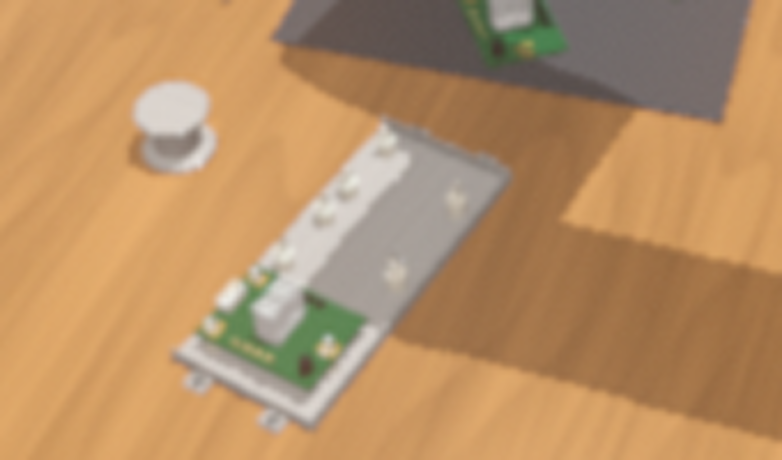

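View pics/p4.png

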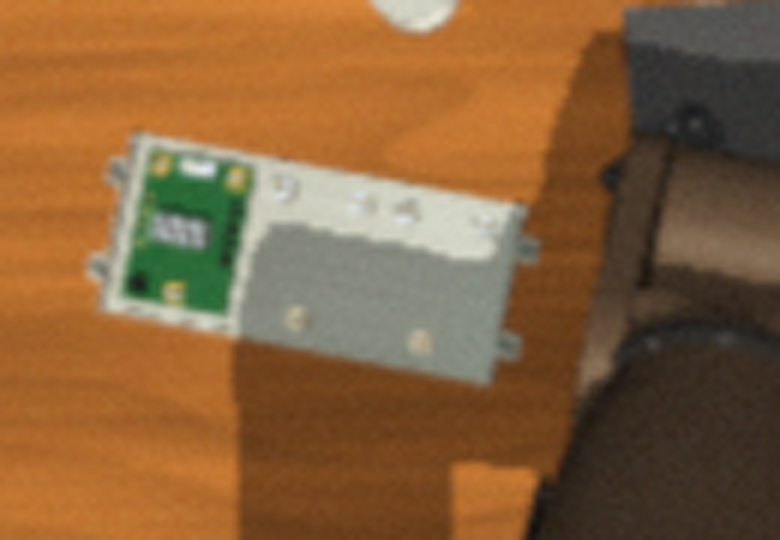

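Run:
```python
from rob import *
x,y,a=B['C']; x-=.0002;y+=.0005
centre('C',x,y,np.radians(a))
carry(2)
lower(2,.018,5)
shot("side","pics/p5.png",(140,190,310,290),4.6)
```

```text
hit False
t=44.5 tcp [551.1 -39.5 -14.1] F [-1.4  0.2  4.7] w 30.3
hit False
t=48.4 tcp [551.1 -39.5 -16.5] F [ 0.1 -0.1  6.4] w 15.9
t=49.1 tcp [550.7 -39.4  55.9] F [-0.7  0.  -1.5] w 15.5
t=50.2 tcp [577.1 228.7  55.9] F [-0.  -0.4 -1.9] w 15.6
t=50.6 tcp [577.4 228.7  18.4] F [ 0.5  0.3 -1.4] w 15.7
hit True und 24.9
t=51.2 tcp [577.4 230.5   5.4] F [ 2.2  4.2 -2.2] w 15.5
```

View pics/p5.png

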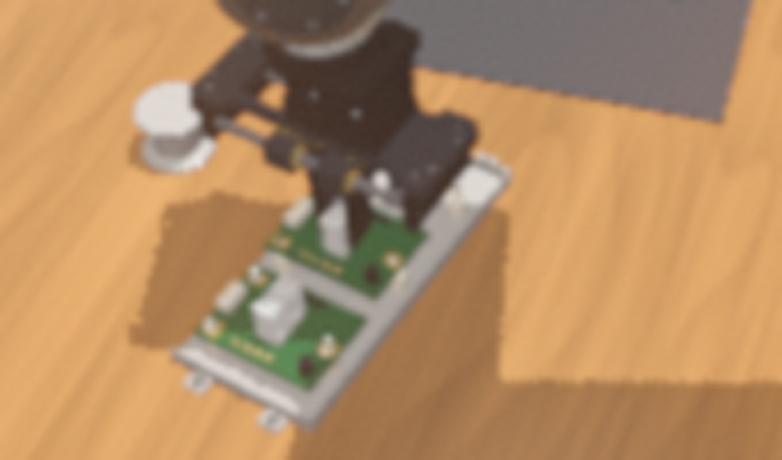

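```bash
cat >> rob.py <<'E'
def press(i):
    for z in(.021,.0155): lower(i,z,32,.02)
    lower(i,.0135,14,.015)
    set_gripper(.36); s=st();x,y,_=s["tool_pos"]; move_l([x,y,.055],vel=.25)
E
python3 - <<'E'
from rob import *
press(2)
x,y,a=B['E']; mt(x,y,.10,np.radians(a+90))
c=shot("side","pics/p6.png",(140,190,310,290),4.6)
d=shot("top","pics/p7.png",(130,110,330,240),4); np.savez("top8.npz",**d);st()
E
```

```text
hit False und 21.1
t=51.7 tcp [577.9 230.2   1.6] F [ 3.   5.6 -1.1] w 15.6
hit False und 16.0
t=52.1 tcp [577.3 229.7  -3.5] F [0.4 1.5 8.1] w 15.5
hit True und 15.9
t=52.3 tcp [577.3 229.8  -3.6] F [-2.4 -1.   6.8] w 15.9
t=52.9 tcp [577.6 230.3  -3.8] F [ 0.9 -0.2  0.4] w 34.2
t=54.9 tcp [ 436.5 -163.    71.3] F [-0.4  0.1 -0.2] w 34.1
```

View pics/p6.png

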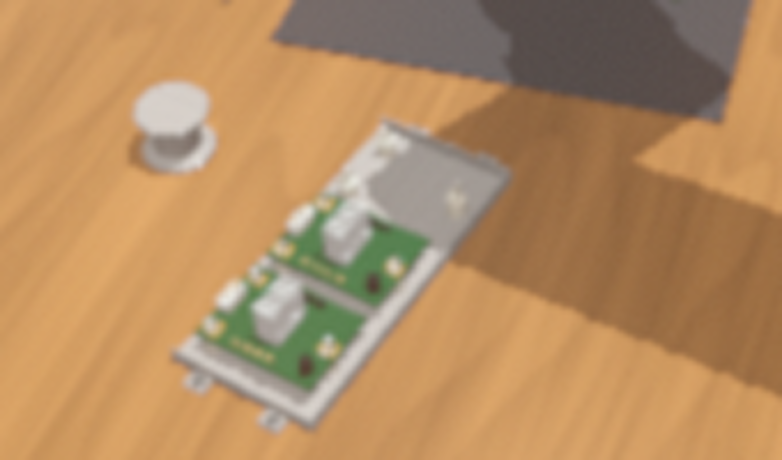

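View pics/p7.png

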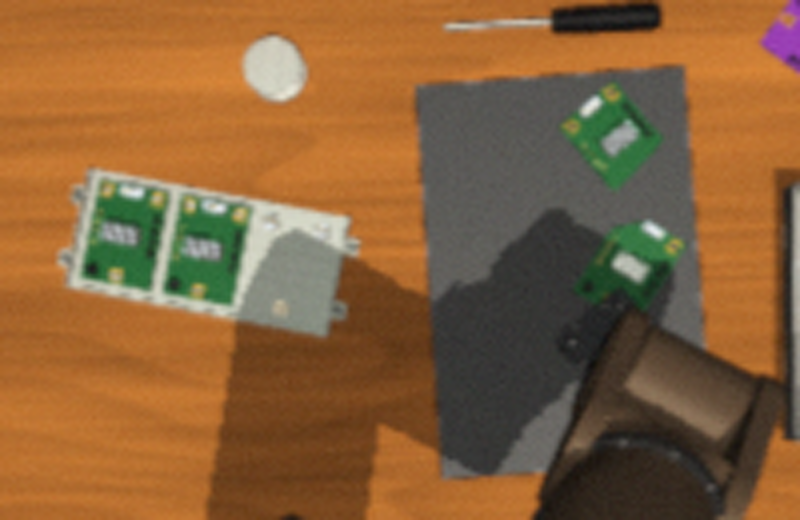

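A and C are seated. Before picking E, I'll check that it hasn't been knocked.

Run:
```python
from rob import *
c=shot("side","pics/p8.png",(190,150,320,225),6)
```

```text
(no output)
```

View pics/p8.png

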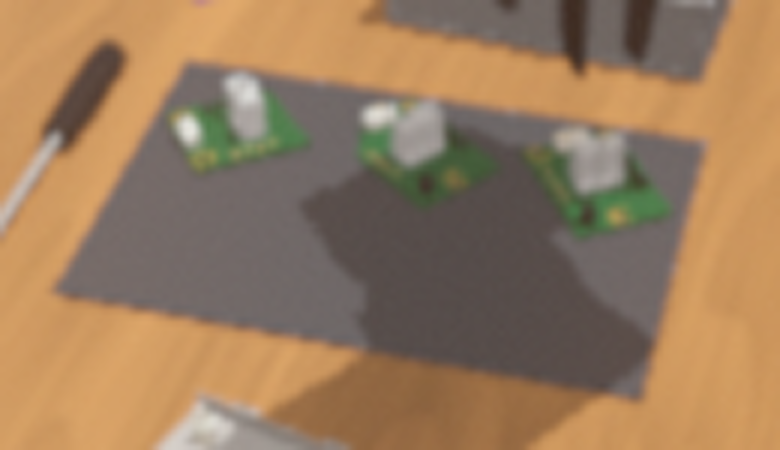

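E is unmoved, with its sink at about (598,163), the same place relative to the mat as before. Proceeding.

Run:
```python
from rob import *
x,y,a=B['E']; x-=.0002;y+=.0005
centre('E',x,y,np.radians(a))
carry(3)
lower(3,.018,5)
shot("side","pics/p9.png",(140,190,310,290),4.6)
```

```text
hit False
t=57.0 tcp [ 436.2 -163.1  -14.1] F [-0.9 -0.3  5.8] w 30.1
hit False
t=61.0 tcp [ 436.2 -163.1  -16.6] F [-0.4  1.   7. ] w 15.6
t=61.7 tcp [ 436.  -163.    56.2] F [ 0.2 -0.4 -2. ] w 15.8
t=63.0 tcp [560.8 153.5  56. ] F [ 0.3 -0.2 -1.5] w 15.9
t=63.4 tcp [561.  153.6  18.5] F [-0.2  0.  -1.1] w 15.8
hit True und 25.2
t=64.0 tcp [561.2 155.    5.7] F [ 0.6  4.  -1.5] w 15.6
```

View pics/p9.png

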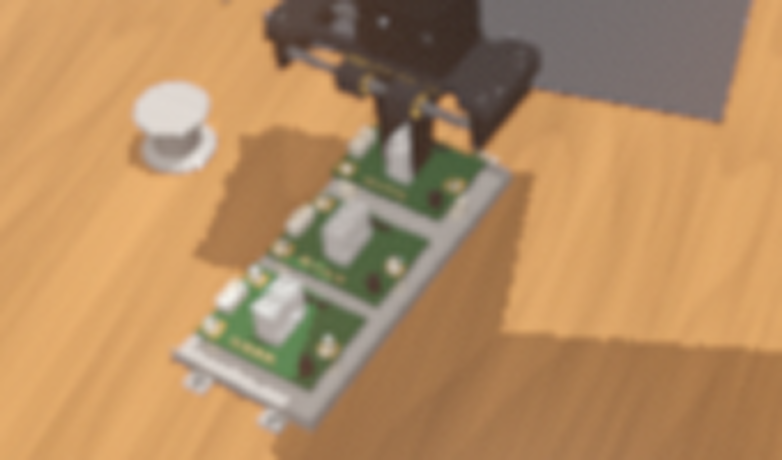

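```bash
cat >> rob.py <<'E'
def scrap(n,bx,by):
    x,y,a=B[n]; centre(n,x-.0002,y+.0005,np.radians(a),both=False)
    set_gripper(0,40); ml(x,y,.14,.25); st()
    mt(bx,by,.14,-np.pi/2); s=st()
E
python3 - <<'E'
from rob import *
press(3)
scrap('D',.455,-.384)
shot("side","pics/p10.png",(190,80,340,200),5)
shot("top","pics/p11.png",(130,120,400,240),2.9)
E
```

```text
hit False und 21.2
t=64.5 tcp [561.8 154.9   1.7] F [2.8 4.9 0.1] w 15.5
hit False und 15.9
t=64.9 tcp [561.2 154.5  -3.6] F [0.  2.3 9.8] w 15.4
hit True und 15.9
t=65.1 tcp [561.2 154.6  -3.6] F [-0.6  0.3  8.7] w 15.9
t=65.7 tcp [561.6 155.   -3.7] F [-1.2  0.3  0.3] w 34.0
hit False
t=68.8 tcp [ 555.  -156.6  -16.6] F [0.1 0.7 4.4] w 16.0
t=69.7 tcp [ 554.3 -156.7  110.4] F [ 0.4 -0.2 -1.3] w 15.6
t=70.7 tcp [ 455.2 -383.   110.7] F [ 0.3  0.1 -1. ] w 15.6
```

View pics/p10.png

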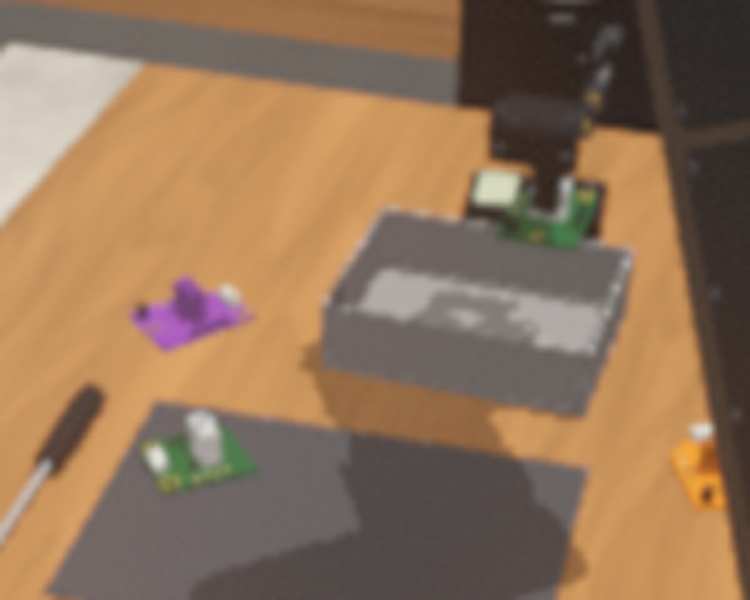

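View pics/p11.png

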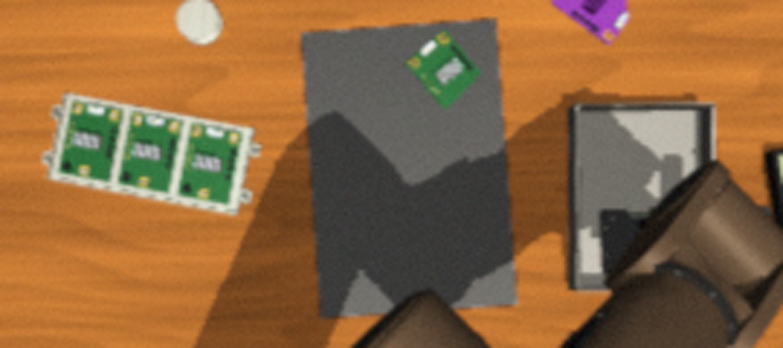

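```bash
cat >> rob.py <<'E'
def drop(bx,by):
    print(move_l([bx,by,.030-.0195],vel=.15,threshold=8)); set_gripper(.4); st(); ml(bx,by,.14,.3)
E
python3 - <<'E'
from rob import *
drop(.455,-.384)
scrap('B',.565,-.385)
drop(.565,-.385)
goto_joints([-1.218,.491,1.559,0,1.092,-.106]);st()
c=shot("top","pics/p12.png",(130,110,400,240),2.9);np.savez("top9.npz",**c)
c=shot("side","pics/p13.png",(140,90,340,290),3);np.savez("side9.npz",**c)
E
```

```text
False
t=72.2 tcp [ 455.  -384.    10.5] F [-0.5  0.7  0.5] w 37.8
hit False
t=76.0 tcp [ 670.4 -149.5  -16.5] F [-0.6  0.4  3.3] w 15.6
t=76.9 tcp [ 669.6 -149.8  110.1] F [ 0.4  0.1 -1.9] w 15.6
t=78.5 tcp [ 565.1 -384.6  110.9] F [ 0.  -0.  -1.5] w 15.8
False
t=80.0 tcp [ 565.  -385.    10.5] F [ 0.4 -0.  -0.8] w 38.0
t=81.8 tcp [ 277.2 -559.9  185. ] F [-0.1 -0.2 -0.4] w 37.7
```

View pics/p12.png

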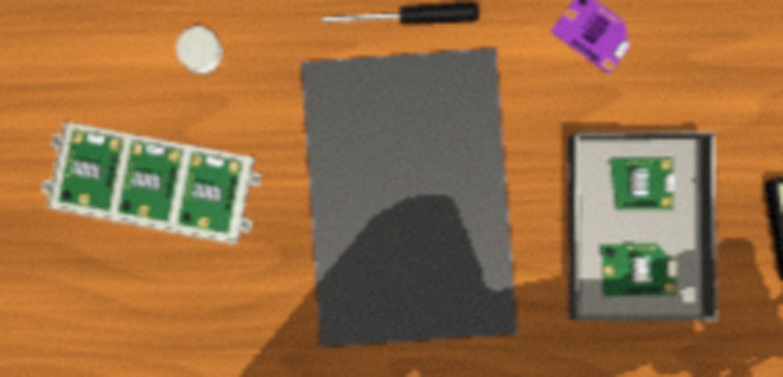

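View pics/p13.png

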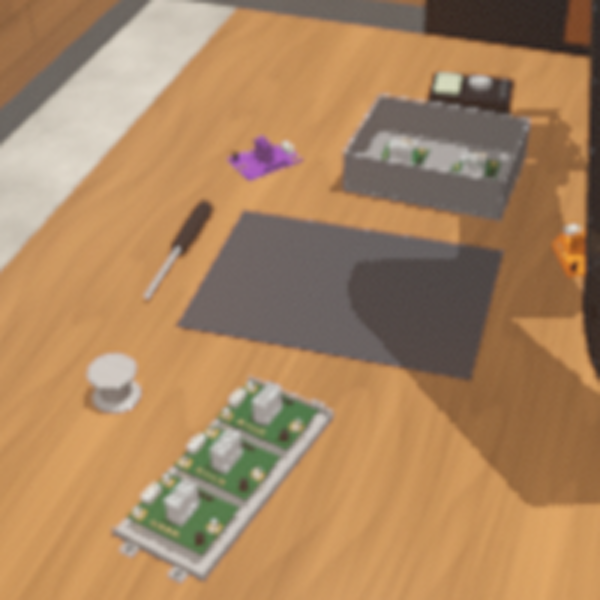

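All boards are placed. I'll check height and tilt from averaged depth.

Run:
```python
from rob import *
from vis import *
np.set_printoptions(precision=2,suppress=True)
L=[camera("top") for _ in range(10)]
c=dict(L[0]);Z=np.array([k["range_z"] for k in L]);c["range_z"]=Z.mean(0);P=cloud(c)*1000
# local zero: table around tray
for i in(1,2,3):
    b=bay(i)*1000;R=np.array([[np.cos(TY),-np.sin(TY)],[np.sin(TY),np.cos(TY)]])
    q=(P[...,:2]-b)@R;x,y=q[...,0],q[...,1];z=P[...,2]
    m=(abs(x)>11)&(abs(x)<31)&(abs(y)<28)&(z<40)&(z>8)
    A=np.c_[x[m],y[m],np.ones(m.sum())];k=np.linalg.lstsq(A,z[m],rcond=None)[0];r=z[m]-A@k;g=abs(r)<2.5*r.std();k=np.linalg.lstsq(A[g],z[m][g],rcond=None)[0]
    print(i,m.sum(),"slope x,y",k[:2],"z top",k[2],r.std())
x=(P[...,:2]-TR*1000)@R; m=(abs(x[...,0])<120)&(abs(x[...,0])>75)&(abs(x[...,1])<120); A=np.c_[x[m],np.ones(m.sum())];print("table",np.linalg.lstsq(A,P[...,2][m],rcond=None)[0])
for b in boards(c): print(b[2])
print([np.round(bay(i)*1000,1) for i in(1,2,3)])
```

```text
1 159 slope x,y [-0. -0.] z top 19.39103870689649 1.1425608363121205
2 159 slope x,y [-0. -0.] z top 19.317902076070414 1.1020232945986117
3 160 slope x,y [-0.01 -0.01] z top 19.27529265480222 1.3020424213818809
table [-0.01  0.02  8.5 ]
((454.6788024902344, -384.5301513671875), (89.41458892822266, 62.45180892944336), 89.95120239257812)
((563.0846557617188, -391.9882507324219), (75.35599517822266, 61.84999465942383), 89.3951187133789)
[array([593.4, 305. ]), array([577.2, 229.8]), array([561. , 154.5])]
```

The board tops sit at 19.3 mm (16 + 3 expected), slopes are about 0.01 or less, and both scrap boards are in the bin. Handing in.

Run:
```python
from rob import *
pause(.3); st(); job_done(); pause(1.2); st()
```

```text
t=82.7 tcp [ 276.5 -560.4  185.8] F [-0.8 -0.3 -0.5] w 37.7
the job is handed in; nothing more can be done
the job is handed in; nothing more can be done
```

I mounted all three sound boards, in bays 1, 2 and 3, and put both broken boards in the scrap bin. One had its +x,+y corner snapped off (board4) and one had lost its capacitor end (board6). I handed the job in at about 83 s; it gave no verdict.

**Final checks:**
- **Mounted boards:** averaged depth put their tops at 19.3–19.4 mm, against an expected 19 mm. Slopes were about 0.01 or less. Each board met firm resistance at home height when pressed.
- **Scrap:** both broken boards lay flat inside the bin, and the arm was parked clear of everything.
- **Bystanders:** the screwdriver, spool and meter looked unmoved in the last pictures. I did not check the can specifically, but the arm never worked near it.

**What failed or disagreed:**
- **Gripper height:** my first grasp closed on air. A touch test showed the real fingertips about 28 mm above the reported tool position, so I used that measured offset for all later moves. About 4–7 N on the tool while gripping on the mat suggests the offset may be a few millimetres out.
- **Tray position:** it measured about 1 mm off in y. The pins still found their holes, and I corrected for it after the first board.
- **Final position check:** the outline finder did not pick up the mounted boards. Their sideways position rests on where the tool was at release (within about 0.6 mm of the bay centres) and on the pictures.

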